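# Nest the measuring beakers and unclip their carrier

### The job

The measuring beakers are going to the sink in their carrier, which is clipped into the dock on the bench with the largest beaker already standing in it. Stand the middle beaker inside the largest and then the smallest inside the middle one, each right down on the floor of the one below; then squeeze the carrier's two side catches together, lift it straight out of the dock with all three beakers in it and finish while still holding it there, still and level, at least 10 cm above where it sat. Leave the other things on the bench where they are.

Things in the scene. Friction and masses are not known exactly. Their poses are not given: they have to be found in the camera images.
- beaker_l_mid (a point): largest stoneware beaker, open top, 48 mm tall, 44 mm across its top 12 mm (straight band to grip), tapering to 34 mm at the foot, wall 2.2 mm, inner floor 10 mm above its underside; origin at its centre, half-way up, z to the mouth. It stands loosely in the carrier from the start and stays there.
- beaker_m_mid (a point): middle stoneware beaker, open top, 48 mm tall, 34 mm across its top 12 mm (straight band to grip), tapering to 26 mm at the foot, wall 2.2 mm, inner floor 10 mm above its underside; origin at its centre, half-way up, z to the mouth. Starts upright on the worktop; seated in the largest its origin is 10 mm above that one's origin and its rim stands out 10 mm, so grip it close below its rim to set it in.
- beaker_s_mid (a point): smallest stoneware beaker, open top, 48 mm tall, 24 mm across its top 12 mm (straight band to grip), tapering to 17.6 mm at the foot, wall 2.2 mm, inner floor 10 mm above its underside; origin at its centre, half-way up, z to the mouth. Starts upright on the worktop; seated in the middle one its origin is 10 mm above that one's origin and its rim stands out 10 mm.
- carrier_grip (a point): squeeze point of the carrier: on its axis, midway between its two upright black catch pads at their mid-height, 56 mm above the carrier's underside (64 mm above the worktop when docked); z up, y the line on which the catches are squeezed. Each pad is 26 mm wide (along x) and 26 mm tall, its outer face 34 mm from the axis: 68 mm over both, 58 mm when fully squeezed.
- carrier: the carrier: loose grey round pot, 49 mm wide and 34 mm tall, on a 52x67 mm foot plate, with the catches at its +y and -y sides only, so fingers closing along its x clear them. Origin at its underside, axes as the squeeze point's. With the beakers it weighs 0.3 to 0.4 kg. Docked, the largest beaker's rim is 60 mm above the worktop, with all nested the top rim 80 mm.
- catch_left (a joint): how far the spring catch at the carrier's +y side is pushed in towards the axis, m: 0 out (hooked under the dock), 0.005 fully in (free). The spring takes 2 N to start and 4.5 N to push fully in.
- catch_right (a joint): the same for the catch at the carrier's -y side.
- dock: fixed bench dock: 104x112 mm metal plate, 8 mm thick, with a dark windowed cheek 34 mm tall at +y and -y (35 to 41 mm from the centre, braces lower), under which the catches hook. Origin at the centre of its underside, on the worktop. The docked carrier stands on the plate, axes aligned, about 1 mm of play; both catches must be in by 4 mm before it lifts straight out.
- jar_3: bystander: screw-top jar, 64 mm wide, 82 mm tall; origin at the centre of its underside; stays where it is.
- glazed_bowl: bystander: small glazed bowl, 68 mm wide, 47 mm tall; origin at the centre of its underside; stays where it is.
- slip_beaker: bystander: slip beaker, 69 mm wide, 92 mm tall; origin at the centre of its underside; stays where it is.
- ring_cutter: bystander: tin ring cutter, 66 mm wide, 30 mm tall; origin at the centre of its underside; stays where it is.
- test_tile_0: bystander: flat test tile, 55x42x7 mm; origin at the centre of its underside; stays where it is.
- test_tile_2: bystander: flat test tile, 55x42x7 mm; origin at the centre of its underside; stays where it is.
- stamp: bystander: plaster stamp, 42 mm wide, 52 mm tall; origin at the centre of its underside; stays where it is.
- brush: bystander: glaze brush lying flat, 216 mm long, 12 mm thick; origin at the centre of its underside; stays where it is.
Not all that is in view belongs to the job. Several things have the shape of the dock; the one meant has the colours described above.

How it is judged (in metres and radians):
On the way, in this order (a step that is already met when the one before it is completed fails the run):
1. the middle beaker stands on the floor of the largest, in the docked carrier (z of beaker_m_mid in the frame of beaker_l_mid above 0.005 m and distance between beaker_m_mid and beaker_l_mid below 0.014 m and z of beaker_l_mid in the frame of carrier_grip between -0.033 and -0.02 m and distance between beaker_l_mid and carrier_grip below 0.033 m and distance between carrier_grip and dock below 0.07 m), for 0.2 s.
2. the smallest beaker stands on the floor of the middle one with the carrier still docked (all of step 1 and z of beaker_s_mid in the frame of beaker_m_mid above 0.005 m and distance between beaker_s_mid and beaker_m_mid below 0.014 m), for 0.2 s.
At the end, for the whole second after the job is handed in: Fingers alone hold the carrier, both catches pushed in over 3.5 mm, more than 90 mm above its docked height, tilt under 0.2 rad, slower than 0.03 m/s; largest beaker seated in it, middle in largest, smallest in middle (centres within 14 mm, each over 5 mm higher than the last) (z of carrier_grip in the frame of dock above 0.154 m and value of joint each of catch_left, catch_right above 0.0035 m and contact force between the fingers and carrier above 2 N and contact force between carrier and dock below 0.05 N and angle between carrier_grip's own z axis and vertical below 0.2 rad and linear speed of carrier below 0.03 m/s and z of beaker_l_mid in the frame of carrier_grip between -0.033 and -0.02 m and distance between beaker_l_mid and carrier_grip below 0.033 m and z of beaker_m_mid in the frame of beaker_l_mid above 0.005 m and distance between beaker_m_mid and beaker_l_mid below 0.014 m and z of beaker_s_mid in the frame of beaker_m_mid above 0.005 m and distance between beaker_s_mid and beaker_m_mid below 0.014 m); the arm keeps its last pose, push and grip.
It fails at once if another thing on the bench is shifted more than 3 cm (distance of any of jar_3, test_tile_0, test_tile_2, stamp, brush from where it was at the start of the episode above 0.03 m).
It also fails if it takes over 72 s, if anything falls off the work surface, if the arm or the gripper's body presses on something with over 40 N, if the wrist force passes 120 N, or if a joint passes its speed limit or range.

### The arm

A 7-joint arm with a two-finger parallel gripper is mounted at the origin on the work surface; the furniture and walls round the work are solid. World frame = base frame: x ahead of the robot, y to its left, z up, the work surface at z = 0. Lengths are in mm, angles in rad, forces in N, time in s.
With the tool pointing down it reaches from about 400 to 875 mm from the base axis. Payload 4.4 kg.
Tool frame: the origin (TCP) lies between the finger pads; the fingertips stand ctrl.finger_overhang ahead of it and the grasp point (between the pads) lies 11 mm behind it (ctrl.finger_overhang is the distance from the TCP to the fingertips, in mm); z points along the fingers, y is the direction in which the jaws open and shut (so a half turn about z gives the same grasp; the last joint's range is limited). The gripper opens to 85 mm and grips with 20 to 120 N. Pads are 22 mm wide; open, the fingers measure 114 mm over their backs; the gripper's body (76 mm by 85 mm) begins 54 mm behind the grasp point. The pads swing forward as they close: fully open they stand 13 mm farther back than shut.
Start: joints at [1.27, 0.628, 0.038, 1.517, -0.027, 0.996, -0.02], TCP at [151.248, -632.172, 239.313] pointing down, gripper open.
Joint ranges: [-3.06, 3.06], [-0.37, 2.12], [-1.25, 1.32], [0.18, 2.47], [-1.1, 4.24], [0.23, 1.98], [-2.94, 2.94]. Speed limits (rad/s): [2.57, 2.57, 3.14, 3.14, 3.14, 3.14, 3.14].

### API

Orientations are given as [roll, pitch, yaw] about the fixed x, y, z axes, in that order (R = Rz(yaw) Ry(pitch) Rx(roll)).
In Python, from cell import ctrl gives the robot as it stands. The module is installed in compiled form; this text tells all that it offers.
- The arm moves only by the tool step_arm, never from a script. Its argument "deltas" is a list that holds one entry, the list of rows, each a list of 7 numbers: the opening, from 0 (shut) to 1 (fully open), then the shift along the world's x, y, z in mm, then the turn, a rotation vector about the world's x, y, z in rad. In form: [[[grip, tx, ty, tz, rx, ry, rz], ...]]. A call has 1 to 10 rows; each row shifts and turns the commanded pose from where the row before left it; what a row does not reach is not made up. A row lasts 1/12 s, in which the tool goes at most 41.7 mm and 7.16 degrees, less where a joint would pass 70% of its speed; a pose out of reach is approached as far as the arm can. A call is refused whole if a number of a shift passes 41.7 or a number of a turn 0.125, either way. A call with a gripper value outside its range is refused whole. The fingers move at their own pace and stop on an object; the grip force is fixed at half the most. Time passes only in rows, so rows that do not move let the fingers close. It gives the time, the measured TCP pose, the force and the opening at its end, in the units of the state.
- ctrl.read_state(): the state, without advancing time (a new reading comes with each control period).
- ctrl.get_image(name): name is "side" or "top"; returns (picture, depth): 480x640x3 uint8, red, green, blue; 480x640 float32, mm along the optical axis (not along the pixel's ray), 0 where there is no reading.
- ctrl.camera_info(name): a dict with "intrinsics" (3x3 intrinsics, pixels), "distortion" ([k1, k2, p1, p2, k3] as OpenCV has them; the pictures are not rectified), "rvec" (rotation vector, rad) and "tvec" (3), from world to camera coordinates, as OpenCV has them. Camera axes: x right, y down, z forward; pixel columns grow to the right and rows downward; lengths in mm; the calibration is good to about 2 mm. A picture is of the moment at which its call begins. camera_info takes no time and is no camera call.
- ctrl.finish_job(): hands the job in, once; it reports no verdict.
The state is a dict: "clock": time; "qpos": joint angles; "qd": joint speeds; "tau": joint torques, N m; "eef_pos": TCP position; "tool_rot": TCP orientation; "force": force on the tool from outside, world axes, zero at the start; "torque": the same for the moment, N m; "width": finger opening in mm.
Only numpy, scipy, OpenCV 4.12 (cv2) and the standard library are available. Lean on these libraries where they do the work, as an engineer would, in place of code of your own. Each camera call takes 0.05 s, during which the arm holds its last target.

## Working session

There is one attempt and no reset: what is moved stays moved. The work goes in short steps, Python scripts to look and compute and a tool call to move; the robot and the scene stay as the last step left them, time stands still between calls to the robot, and variables do not carry over. Pictures are saved under pics/ and viewed, and the job is handed in when it is done.

Besides the shell and the picture viewer there is one more tool, called after "Emit:" by a JSON object that holds its "method" and its "body". step_arm: Moves the arm, as the interface text tells. Its arguments: {"type":"object","properties":{"deltas":{"type":"array"}},"required":["deltas"]}

```bash
mkdir -p pics; cat > h.py <<'E'
import numpy as np, cv2
from cell import ctrl
def grab(n):
    p,d=ctrl.get_image(n); return p,d
def cam(n):
    c=ctrl.camera_info(n); R=cv2.Rodrigues(np.array(c['rvec'],float))[0]
    return np.array(c['intrinsics'],float),np.array(c['distortion'],float),R,np.array(c['tvec'],float).ravel()
def world(n,d):
    K,D,R,t=cam(n); h,w=d.shape
    u,v=np.meshgrid(np.arange(w),np.arange(h))
    pts=cv2.undistortPoints(np.stack([u,v],-1).reshape(-1,1,2).astype(float),K,D).reshape(h,w,2)
    P=np.concatenate([pts*d[...,None],d[...,None]],-1)
    W=(P-t)@R; W[d<=0]=np.nan
    return W
def proj(n,X):
    K,D,R,t=cam(n); return cv2.projectPoints(np.array(X,float).reshape(-1,3),cv2.Rodrigues(R)[0],t,K,D)[0].reshape(-1,2)
def save(n,p): cv2.imwrite('pics/'+n+'.png',p[...,::-1])
E
python3 - <<'E'
from h import *
for n in('top','side'):
    p,d=grab(n); save(n+'0',p); np.save(n+'0.npy',d); np.save(n+'0rgb.npy',p)
    K,D,R,t=cam(n); print(n,K[0,0],(-R.T@t).round(),(R[2]).round(2))
print(ctrl.read_state(),ctrl.finger_overhang)
E
```

```text
top 580.4603290731243 [ 164. -235. 1508.] [ 0.19  0.01 -0.98]
side 491.6619349797703 [479. 901. 540.] [-0.04 -0.92 -0.38]
{'clock': 0.1, 'qpos': array([ 1.27022405,  0.62926893,  0.03841938,  1.51829004, -0.02698929,
        0.99629261, -0.01997429]), 'qd': array([ 0.00033437, -0.00085536,  0.0006242 , -0.00390137,  0.00123036,
       -0.00068766,  0.00078602]), 'tau': array([ 2.91527351e-03, -5.64536369e+01,  1.23109091e+00, -1.93975371e+01,
        1.15364202e-02,  5.45156407e-03, -4.81373729e-05]), 'eef_pos': array([ 151.11478399, -631.61629658,  238.46360602]), 'tool_rot': array([-3.13985096e+00,  1.29322220e-05,  2.34823854e-01]), 'force': array([0.0035585 , 0.38242536, 0.10962901]), 'torque': array([-0.05042036,  0.0241209 ,  0.02290045]), 'width': 85.4212677292689} 8.0
```

View pics/top0.png

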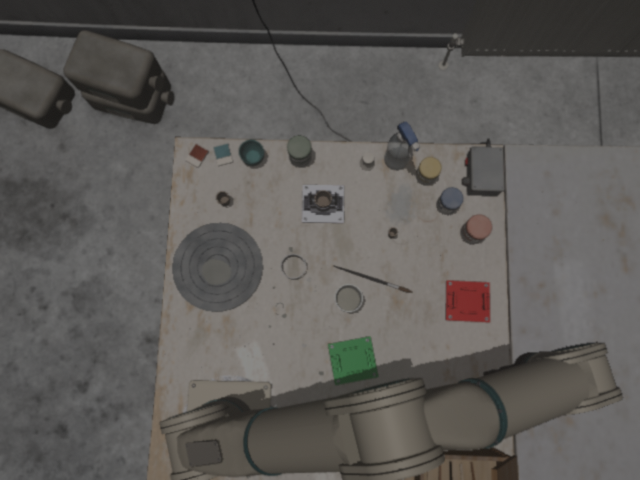

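View pics/side0.png

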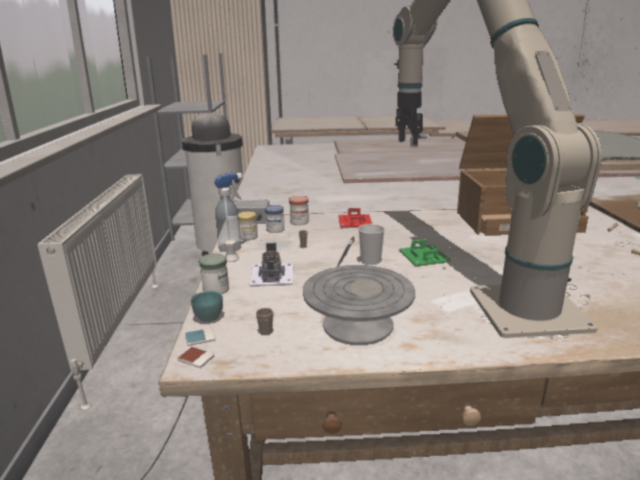

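The top picture shows three dock-shaped things: bare metal with a carrier at (323,204), green at (352,358) and red at (468,300). The metal one with dark cheeks fits. The beaker candidates are (225,198) and (392,233). I'll enlarge these.

```bash
python3 - <<'E'
from h import *
p=np.load('top0rgb.npy'); d=np.load('top0.npy'); W=world('top',d)
a=[cv2.resize(p[v-28:v+28,u-28:u+28],(390,390),interpolation=cv2.INTER_CUBIC) for u,v in((323,204),(225,198),(392,233))]
p2=np.load('side0rgb.npy')
b=[cv2.resize(p2[v-28:v+28,u-28:u+28],(390,390),interpolation=cv2.INTER_CUBIC) for u,v in((271,262),(265,320),(303,240))]
o=np.vstack([np.hstack(a),np.hstack(b)]); o=cv2.convertScaleAbs(cv2.resize(o,(800,533)),alpha=1.5)
save('crop0',o)
for u,v in((323,204),(225,198),(392,233)): print(W[v,u].round(1))
print(W[250,340],W[400,300])
E
```

```text
[ 562.4 -222.1   18.9]
[575.7  40.6   4.4]
[ 491.5 -406.5    5.9]
[ 443.54467027 -270.28801702   -1.56707949] [  58.69125402 -178.16878174    4.34532679]
```

View pics/crop0.png

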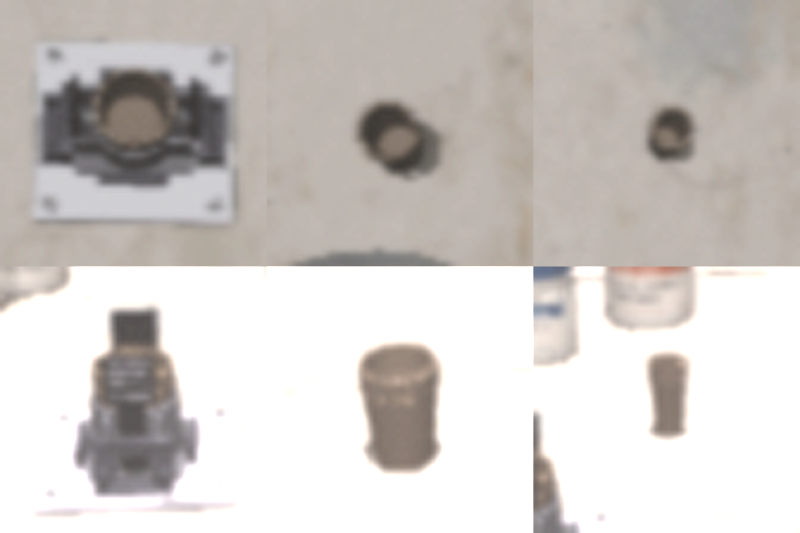

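The metal plate with dark cheeks holds a beaker in a grey pot, so it is the dock. The middle beaker is at top (225,198) and the smallest at (392,233). Next I measure them.

```bash
python3 - <<'E'
from h import *
from scipy.optimize import least_squares
W={n:world(n,np.load(n+'0.npy')) for n in('top','side')}
# table height
for n in W:
    w=W[n].reshape(-1,3); m=(abs(w[:,0]-480)<60)&(abs(w[:,1]+130)<60); print(n,'table z',np.nanmedian(w[m,2]),m.sum())
for nm,c,r in(('M',(576,41),17),('S',(491,-406),12),('L',(562,-222),22)):
  for n in W:
    w=W[n].reshape(-1,3); m=(np.hypot(w[:,0]-c[0],w[:,1]-c[1])<35)&(w[:,2]>12)&(w[:,2]<60)
    q=w[m]; print(nm,n,m.sum(),'z',np.percentile(q[:,2],[2,50,98]).round(1) if len(q) else '')
    if nm!='L' and len(q):
      print(' range x',q[:,0].min().round(1),q[:,0].max().round(1),'y',q[:,1].min().round(1),q[:,1].max().round(1))
      b=q[(q[:,2]>36)] 
      if len(b)>5:
        f=least_squares(lambda p:np.hypot(b[:,0]-p[0],b[:,1]-p[1])-r,c,loss='soft_l1'); print(' band fit',f.x.round(1),len(b),np.std(f.fun).round(2))
# dock plate from side and top
p=np.load('top0rgb.npy'); 
print(p[190,308],p[204,323],p[218,310],p[240,330])
E
```

```text
top table z -0.03781892460339034 1982
side table z -2.7167793763344905 544
M top 139 z [12.8 35.7 52.9]
 range x 548.7 583.4 y 23.0 59.1
 band fit [566.3  40.8] 69 1.31
M side 326 z [13.2 34.8 45.7]
 range x 550.1 584.1 y 24.3 62.2
 band fit [567.2  43.7] 144 1.22
S top 72 z [15.1 38.8 52.7]
 range x 475.0 498.9 y -415.0 -392.6
 band fit [ 486.4 -404. ] 43 1.13
S side 100 z [13.4 34.4 44.7]
 range x 475.1 498.1 y -417.7 -383.1
 band fit [ 486.8 -401.5] 47 2.44
L top 443 z [12.9 28.9 58.9]
L side 247 z [15.2 40.6 58.6]
[137 137 139] [87 78 71] [138 137 140] [128 123 117]
```

```bash
python3 - <<'E'
from h import *
from scipy.optimize import minimize
W=world('top',np.load('top0.npy')); w=W.reshape(-1,3); p=np.load('top0rgb.npy').reshape(-1,3).astype(int)
for nm,c in(('M',(567,42)),('S',(487,-403))):
    m=(np.hypot(w[:,0]-c[0],w[:,1]-c[1])<130)&(np.hypot(w[:,0]-c[0],w[:,1]-c[1])>35)&(w[:,2]>14)
    q=w[m]; 
    r=np.hypot(q[:,0]-c[0],q[:,1]-c[1]); a=np.degrees(np.arctan2(q[:,1]-c[1],q[:,0]-c[0]))
    for k in range(-180,180,30):
        s=(a>=k)&(a<k+30)
        if s.sum()>3: print(nm,k,'rmin',r[s].min().round(),'zmax',np.nanmax(q[s,2]).round(),s.sum())
m=(abs(w[:,0]-420)<150)&(abs(w[:,1]-65)<110)&(w[:,2]>20)&(w[:,0]<540); print('turntable',np.percentile(w[m],[0.5,50,99.5],axis=0).round())
# plate: bluish-grey color
sel=(np.hypot(w[:,0]-562,w[:,1]+222)<90)&(p[:,2]-p[:,0]>-3)&(p[:,2]>115)
q=w[sel]; print(len(q),np.median(q[:,2]))
img=sel.reshape(480,640).astype(np.uint8)
cn=max(cv2.findContours(img,cv2.RETR_EXTERNAL,cv2.CHAIN_APPROX_NONE)[0],key=cv2.contourArea)
uv=np.argwhere(img)[:,::-1].astype(np.float64)
K,D,R,t=cam('top'); n=cv2.undistortPoints(uv.reshape(-1,1,2),K,D).reshape(-1,2)
ray=np.c_[n,np.ones(len(n))]@R; o=-R.T@t
P=o+ray*((8-o[2])/ray[:,2])[:,None]
box=cv2.minAreaRect(P[:,:2].astype(np.float32)); print(box)
# dark dock stuff heights
m=(np.hypot(w[:,0]-562,w[:,1]+222)<60)&(w[:,2]>66)
q=w[m]; print('catch tops',q.round(0).tolist())
E
```

```text
M -180 rmin 76.0 zmax 97.0 420
M -150 rmin 100.0 zmax 95.0 53
M -60 rmin 112.0 zmax 51.0 36
M -30 rmin 113.0 zmax 54.0 35
M 120 rmin 111.0 zmax 93.0 10
M 150 rmin 79.0 zmax 98.0 379
S 150 rmin 125.0 zmax 18.0 5
turntable [[273. -44.  82.]
 [377.  42.  90.]
 [486. 142.  98.]]
654 7.633343273266201
((567.2041625976562, -220.7952117919922), (101.95552825927734, 109.12559509277344), 1.1886576414108276)
catch tops [[579.0, -188.0, 71.0], [579.0, -191.0, 73.0], [578.0, -252.0, 80.0], [580.0, -255.0, 75.0], [575.0, -189.0, 77.0], [576.0, -191.0, 73.0], [576.0, -252.0, 81.0], [577.0, -255.0, 76.0], [573.0, -189.0, 73.0], [573.0, -191.0, 75.0], [574.0, -253.0, 78.0], [575.0, -255.0, 75.0], [570.0, -189.0, 74.0], [568.0, -192.0, 81.0], [572.0, -253.0, 75.0], [572.0, -255.0, 75.0], [567.0, -189.0, 78.0], [566.0, -192.0, 79.0], [569.0, -253.0, 76.0], [570.0, -255.0, 73.0], [564.0, -189.0, 79.0], [564.0, -192.0, 80.0], [567.0, -253.0, 75.0], [567.0, -255.0, 75.0], [563.0, -189.0, 72.0], [561.0, -192.0, 79.0], [563.0, -253.0, 80.0], [563.0, -255.0, 77.0], [559.0, -189.0, 79.0], [561.0, -253.0, 77.0], [561.0, -255.0, 76.0], [556.0, -189.0, 78.0], [557.0, -192.0, 76.0], [559.0, -253.0, 73.0], [560.0, -256.0, 72.0], [555.0, -189.0, 73.0], [557.0, -192.0, 67.0], [558.0, -240.0, 68.0], [558.0, -253.0, 70.0], [557.0, -256.0, 72.0], [555.0, -240.0, 68.0], [554.0, -253.0, 71.0]]
```

Dock centre is about (567,-221.5), yaw about +0.02. M is about (567,42) and S about (487,-403). All agree with the stated sizes and heights. I'll move above M with the jaws along x.

Emit:
{"method": "step_arm", "body": {"deltas": [[[0.7, 16.6, 27, 0, 0, 0, 0.0542], [0.7, 16.6, 27, 0, 0, 0, 0.0542], [0.7, 16.6, 27, 0, 0, 0, 0.0542], [0.7, 16.6, 27, 0, 0, 0, 0.0542], [0.7, 16.6, 27, 0, 0, 0, 0.0542], [0.7, 16.6, 27, 0, 0, 0, 0.0542], [0.7, 16.6, 27, 0, 0, 0, 0.0542], [0.7, 16.6, 27, 0, 0, 0, 0.0542], [0.7, 16.6, 27, 0, 0, 0, 0.0542], [0.7, 16.6, 27, 0, 0, 0, 0.0542]]]}}

```text
clock: 0.93
eef_pos: [317.6, -360.6, 239.2]
tool_rot: [-3.141, 0.0, 0.779]
force: [0.0, -0.2, -0.6]
width: 60.1
```

Emit:
{"method": "step_arm", "body": {"deltas": [[[0.7, 16.6, 27, 0, 0, 0, 0.0542], [0.7, 16.6, 27, 0, 0, 0, 0.0542], [0.7, 16.6, 27, 0, 0, 0, 0.0542], [0.7, 16.6, 27, 0, 0, 0, 0.0542], [0.7, 16.6, 27, 0, 0, 0, 0.0542], [0.7, 16.6, 27, 0, 0, 0, 0.0542], [0.7, 16.6, 27, 0, 0, 0, 0.0542], [0.7, 16.6, 27, 0, 0, 0, 0.0542], [0.7, 16.6, 27, 0, 0, 0, 0.0542], [0.7, 16.6, 27, 0, 0, 0, 0.0542]]]}}

```text
clock: 1.77
eef_pos: [483.6, -90.8, 239.1]
tool_rot: [-3.141, 0.0, 1.321]
force: [0.0, -0.1, 0.6]
width: 59.9
```

Emit:
{"method": "step_arm", "body": {"deltas": [[[0.7, 16.6, 27, -10, 0, 0, 0.0542], [0.7, 16.6, 27, -20, 0, 0, 0.0542], [0.7, 16.6, 27, -20, 0, 0, 0.0542], [0.7, 16.6, 27, -20, 0, 0, 0.0542], [0.7, 16.6, 27, -20, 0, 0, 0.0542], [0.7, 0, 0, -20, 0, 0, 0], [0.7, 0, 0, 0, 0, 0, 0], [0.7, 0, 0, 0, 0, 0, 0], [0.7, 0, 0, 0, 0, 0, 0]]]}}

```text
clock: 2.52
eef_pos: [566.1, 41.5, 129.9]
tool_rot: [-3.141, 0.001, 1.588]
force: [0.9, -0.2, 0.6]
width: 60.0
```

```bash
python3 - <<'E'
from h import *
for n in('top','side'):
    p,d=grab(n); np.save(n+'1.npy',d); np.save(n+'1rgb.npy',p)
    s=ctrl.read_state(); u=proj(n,s['eef_pos'])[0].astype(int); print(n,u)
    if n=='side':
        u[0]=265;u[1]=275
    c=p[max(0,u[1]-80):u[1]+80,max(0,u[0]-100):u[0]+100]; save(n+'1c',cv2.resize(c,None,fx=4,fy=3.75))
print(s['eef_pos'],s['tool_rot'],s['width'],s['force'],s['qpos'],ctrl.finger_overhang,s['clock'])
E
```

```text
top [215 187]
side [261 272]
[566.74004399  41.44676077 130.6675969 ] [3.13970841e+00 6.79192695e-04 1.58760966e+00] 59.654369850143325 [ 0.80813669 -0.11480136  1.17399338] [ 0.0887256   0.67209566 -0.32890762  1.84567865  0.32907914  0.67542796
 -0.41554749] 8.0 2.6167
```

View pics/side1c.png

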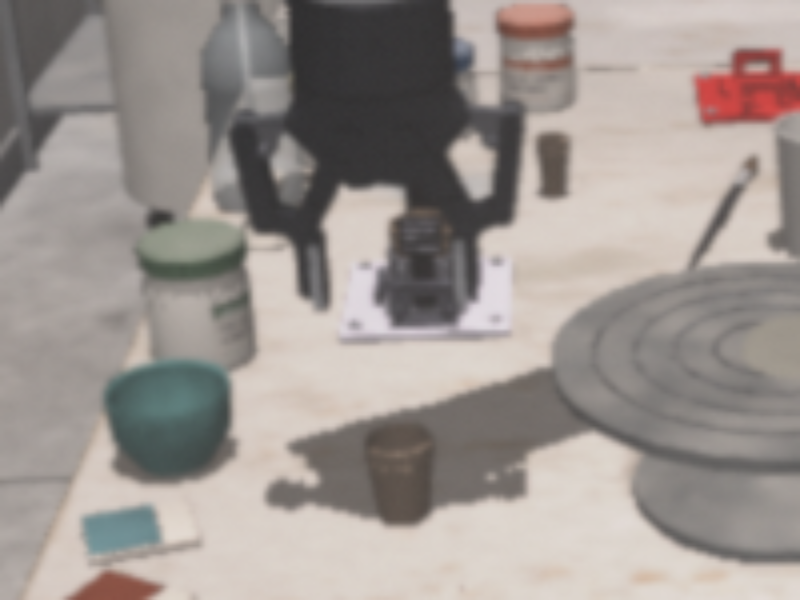

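The gripper hangs over the middle beaker (crop 400,470), jaws open along x. I'll measure the fingertips with the side depth to check camera bias and tip height.

```bash
python3 - <<'E'
from h import *
w=world('side',np.load('side1.npy')).reshape(-1,3)
for lo,hi in((530,552),(580,610)):
    m=(w[:,0]>lo)&(w[:,0]<hi)&(abs(w[:,1]-41)<30)&(w[:,2]>100)&(w[:,2]<155)
    q=w[m]; print(len(q),'zmin',np.percentile(q[:,2],[1,5]).round(1),'x',np.percentile(q[:,0],[2,50,98]).round(1),'y',np.percentile(q[:,1],[2,50,98]).round(1))
    for z in range(112,150,4):
        s=q[abs(q[:,2]-z)<2]
        if len(s): print(z,s[:,0].min().round(1),s[:,0].max().round(1),np.median(s[:,1]).round(1))
E
```

```text
35 zmin [127.4 128.8] x [530.3 532.4 534.6] y [49.5 51.9 55.2]
128 530.9 534.8 52.2
132 530.7 534.5 51.9
136 530.5 534.4 52.0
140 530.4 534.1 51.3
144 530.2 533.9 51.9
148 531.9 533.8 51.7
105 zmin [127.  128.8] x [594.8 599.3 608.4] y [33.8 51.3 56. ]
128 594.8 601.5 48.3
132 594.9 607.2 53.5
136 594.9 606.9 52.5
140 594.8 608.5 51.5
144 594.8 608.5 50.4
148 594.9 607.8 50.1
```

Emit:
{"method": "step_arm", "body": {"deltas": [[[0.7, 0.5, 1, -25, 0, 0, 0], [0.7, 0, 0, -25, 0, 0, 0], [0.7, 0, 0, -20, 0, 0, 0], [0.7, 0, 0, -12, 0, 0, 0], [0.7, 0, 0, -5, 0, 0, 0], [0.7, 0, 0, 0, 0, 0, 0], [0.7, 0, 0, 0, 0, 0, 0], [0.25, 0, 0, 0, 0, 0, 0], [0.25, 0, 0, 0, 0, 0, 0], [0.25, 0, 0, 0, 0, 0, 0]]]}}

```text
clock: 3.45
eef_pos: [567.8, 44.0, 43.9]
tool_rot: [3.139, -0.0, 1.59]
force: [-0.9, 0.7, 6.4]
width: 31.5
```

```bash
cat > look.py <<'E'
from h import *
import sys
n,tag,u,v,r=sys.argv[1],sys.argv[2],*map(int,sys.argv[3:6])
p,d=grab(n); np.save('last_'+n+'.npy',d)
c=p[max(0,v-int(.75*r)):v+int(.75*r),max(0,u-r):u+r]; save(tag,cv2.convertScaleAbs(cv2.resize(c,(800,600),interpolation=cv2.INTER_CUBIC),alpha=1.3))
s=ctrl.read_state(); print(s['clock'],s['eef_pos'].round(1),s['tool_rot'].round(3),s['width'].round(1),s['force'].round(1))
E
python3 look.py side s2 265 300 50
```

```text
Traceback (most recent call last):
  File "look.py", line 6, in <module>
    s=ctrl.read_state(); print(s['clock'],s['eef_pos'].round(1),s['tool_rot'].round(3),s['width'].round(1),s['force'].round(1))
                                                                                       ^^^^^^^^^^^^^^^^
AttributeError: 'float' object has no attribute 'round'
```

View pics/s2.png

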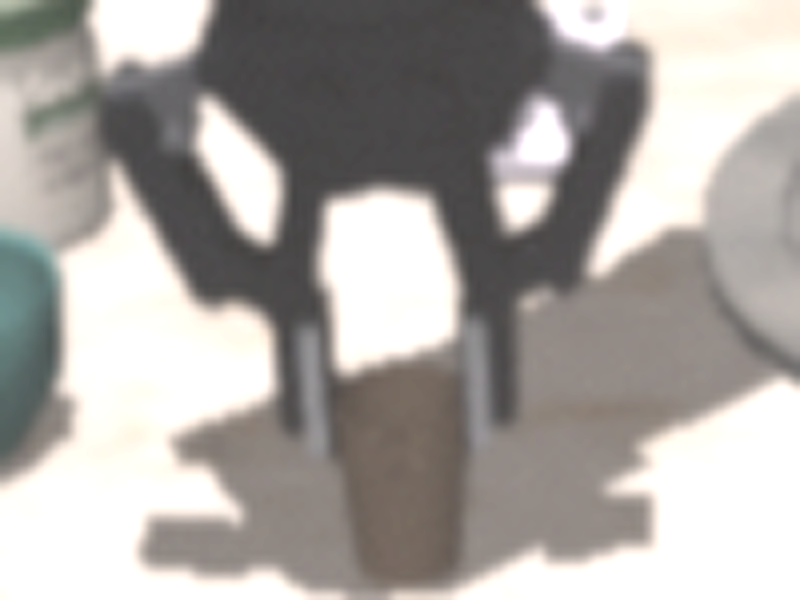

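```bash
sed -i "s/s\['width'\].round(1)/round(s['width'],1)/" look.py; python3 - <<'E'
from h import *
w=world('side',np.load('last_side.npy')).reshape(-1,3)
m=(abs(w[:,0]-567)<32)&(abs(w[:,1]-44)<25)&(w[:,2]>-4)&(w[:,2]<75); q=w[m]
for z in range(0,75,4):
    s=q[abs(q[:,2]-z)<2]
    print(z,len(s),' '.join(f'{a:.0f}/{b:.0f}' for a,b in sorted(zip(s[:,0],s[:,1]))[::2]))
s=ctrl.read_state(); print(s['eef_pos'],s['width'],s['force'],s['clock'])
E
```

```text
0 90 536/51 539/31 540/53 541/20 542/47 544/60 546/49 549/26 551/24 553/30 554/43 556/49 560/53 562/55 564/59 566/56 568/55 572/57 574/54 575/66 577/66 578/58 579/66 580/51 582/61 583/44 583/63 584/54 585/48 585/63 586/55 587/61 588/27 589/43 589/60 591/65 592/59 593/69 593/62 594/53 595/62 596/54 597/69 597/61 598/56
4 21 554/45 558/52 558/55 560/52 564/56 567/57 570/55 574/56 576/54 578/50 580/47
8 23 554/47 556/50 558/52 561/55 563/57 565/58 567/58 569/58 571/57 573/56 575/54 580/48
12 24 553/49 557/54 559/54 561/54 563/56 565/56 567/57 569/56 571/57 573/55 575/52 577/53
16 22 553/50 555/51 557/56 559/53 563/55 565/54 568/59 571/58 575/54 577/52 579/51
20 24 553/50 555/53 557/55 558/56 560/57 562/58 566/58 568/57 570/57 572/58 576/54 578/55
24 24 552/51 556/55 560/56 562/56 564/61 564/60 568/59 570/55 572/54 574/53 576/55 580/50
28 33 551/45 552/49 554/53 556/53 558/55 560/54 562/56 564/26 566/29 566/57 567/61 570/29 572/29 574/55 576/54 578/55 580/52
32 36 552/51 556/56 558/56 559/32 561/28 561/59 564/58 565/59 566/58 567/29 569/62 569/28 571/28 571/59 574/28 575/31 577/31 580/49
[... 918 characters left out ...]
3 547/56 549/53 582/52 584/54 586/55 588/56 590/52 592/54 594/50
56 24 537/49 539/53 541/52 543/50 545/54 548/55 582/50 584/55 585/57 587/59 589/56 594/52
60 33 537/51 537/39 538/52 541/50 542/51 544/54 546/57 550/54 582/47 584/55 585/55 587/55 590/51 591/52 592/52 593/54 596/50
64 26 536/50 538/52 540/51 542/50 546/55 548/55 550/56 583/39 583/57 585/55 587/55 593/54 595/53
68 28 538/53 538/49 542/51 544/54 546/57 548/55 550/56 582/42 583/57 585/56 587/56 589/56 593/55 595/55
72 31 536/50 540/50 545/57 547/57 550/54 550/47 550/40 583/53 583/45 584/35 585/53 587/55 588/58 590/57 592/56 597/50
[567.73718603  43.98763509  43.8496649 ] 31.947071172440353 [-0.99113646  0.05945232  6.68623996] 3.5
```

Tips grip about 10 mm below the rim as planned (raw side z bias is about -2.7). Beaker centre is about (567.7,43.5). Lifting while I refine the dock centre.

Emit:
{"method": "step_arm", "body": {"deltas": [[[0.25, 0, 0, 5, 0, 0, 0], [0.25, 0, 0, 15, 0, 0, 0], [0.25, 0, 0, 25, 0, 0, 0], [0.25, 0, 0, 30, 0, 0, 0], [0.25, 0, 0, 25, 0, 0, 0], [0.25, 0, 0, 10, 0, 0, 0], [0.25, 0, 0, 0, 0, 0, 0]]]}}

```text
clock: 4.08
eef_pos: [568.5, 44.1, 155.2]
tool_rot: [3.136, -0.0, 1.589]
force: [0.2, 0.5, -0.5]
width: 32.1
```

```bash
python3 - <<'E'
from h import *
w=world('top',np.load('top0.npy')).reshape(-1,3)
q=w[(np.hypot(w[:,0]-567,w[:,1]+221)<28)&(w[:,2]>50)&(abs(w[:,1]+221)<26)]
print('top L rim',len(q),q.min(0),q.max(0)); 
from scipy.optimize import least_squares
f=least_squares(lambda p:np.hypot(q[:,0]-p[0],q[:,1]-p[1])-21,(567,-221),loss='soft_l1');print(f.x)
w=world('side',np.load('side0.npy')).reshape(-1,3)
q=w[(np.hypot(w[:,0]-567,w[:,1]+221)<60)&(w[:,2]>50)]
for z in range(46,80,4):
    s=q[abs(q[:,2]-z)<2]; s=s[np.argsort(s[:,0])]
    print(z,len(s),' '.join(f'{a:.0f}/{b:.0f}' for a,b in s[:,:2][::2]))
w=world('side',np.load('side0.npy')); p=np.load('side0rgb.npy')
# plate by side: color near
m=(np.hypot(w[...,0]-567,w[...,1]+221)<90)&(p[...,2].astype(int)>=p[...,0])&(p[...,2]>150)&(w[...,2]<12)
print(np.percentile(w[m],[0,1,50,99,100],axis=0).round(1))
E
python3 look.py side s3 265 260 60
```

```text
top L rim 73 [ 544.26871609 -242.94044423   50.23172386] [ 589.95759151 -201.22578594   67.92861952]
[ 567.19040906 -222.03098558]
46 0 
50 19 547/-212 550/-229 553/-233 558/-242 563/-185 570/-185 575/-184 579/-184 583/-204 586/-209
54 67 547/-213 549/-210 550/-229 551/-207 552/-231 554/-205 555/-233 556/-249 557/-233 558/-240 558/-247 560/-236 561/-248 562/-185 563/-241 563/-248 565/-189 565/-241 567/-184 568/-241 568/-249 570/-185 570/-242 572/-187 573/-250 575/-236 577/-181 578/-251 580/-234 583/-204 585/-228 586/-208 587/-221 588/-213
58 43 547/-216 551/-204 555/-236 555/-252 558/-247 560/-188 562/-184 563/-249 565/-248 568/-252 569/-185 571/-249 572/-187 573/-247 574/-186 576/-250 577/-186 578/-247 579/-186 581/-253 587/-226 588/-215
62 39 555/-181 555/-191 557/-186 558/-247 558/-254 560/-186 562/-185 563/-249 565/-248 565/-253 567/-186 569/-184 570/-248 572/-188 573/-249 575/-246 576/-254 577/-185 579/-188 580/-248
66 30 555/-187 555/-255 557/-185 559/-185 562/-183 562/-250 564/-183 567/-187 567/-247 569/-185 571/-185 573/-252 574/-186 577/-247 579/-185
70 30 555/-188 557/-248 559/-184 560/-250 562/-185 562/-250 564/-187 566/-188 569/-185 570/-249 572/-252 575/-250 576/-186 577/-249 580/-250
74 23 557/-185 560/-249 562/-246 565/-250 567/-249 569/-184 571/-183 572/-252 573/-187 576/-187 578/-180 580/-248
78 0 
[[ 523.8 -227.2    1.6]
 [ 524.8 -225.3    1.8]
 [ 576.4 -169.     5.9]
 [ 606.2 -163.2    8.1]
 [ 607.1 -163.1    8.1]]
4.1333 [567.3  43.7 153.2] [ 3.139 -0.     1.589] 31.8 [ 0.6  0.  -0.9]
```

View pics/s3.png

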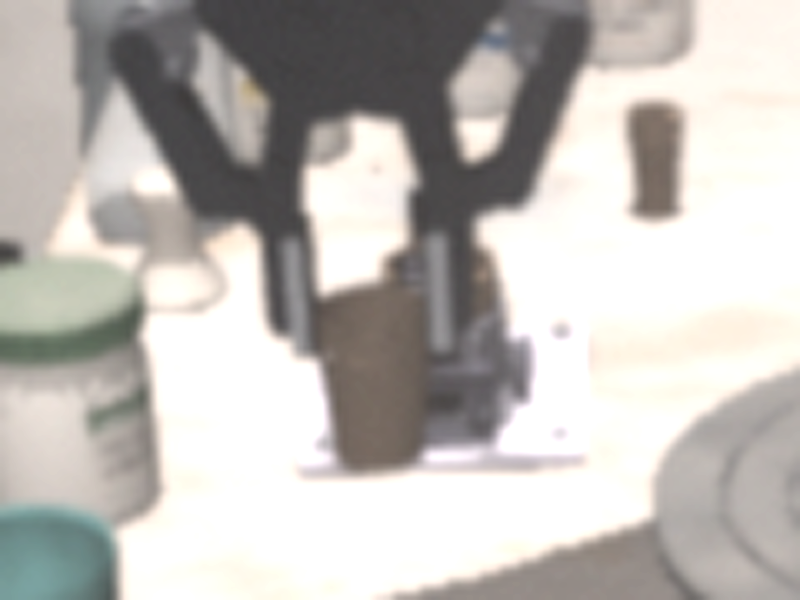

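Emit:
{"method": "step_arm", "body": {"deltas": [[[0.25, 0.2, -15, 0, 0, 0, 0], [0.25, 0.2, -28, 0, 0, 0, 0], [0.25, 0.2, -28, 0, 0, 0, 0], [0.25, 0.2, -28, 0, 0, 0, 0], [0.25, 0.2, -28, 0, 0, 0, 0], [0.25, 0.2, -28, 0, 0, 0, 0], [0.25, 0.2, -28, 0, 0, 0, 0], [0.25, 0.1, -28, 0, 0, 0, 0], [0.25, 0, -28, 0, 0, 0, 0], [0.25, 0, -20, 0, 0, 0, 0]]]}}

```text
clock: 4.97
eef_pos: [566.4, -218.3, 149.9]
tool_rot: [-3.138, 0.0, 1.587]
force: [0.4, 0.1, -1.0]
width: 31.6
```

Emit:
{"method": "step_arm", "body": {"deltas": [[[0.25, 0, -4.5, 0, 0, 0, 0], [0.25, 0, 0, -10, 0, 0, 0], [0.25, 0, 0, -14, 0, 0, 0], [0.25, 0, 0, 0, 0, 0, 0], [0.25, 0, 0, 0, 0, 0, 0]]]}}

```text
clock: 5.38
eef_pos: [567.3, -217.1, 126.6]
tool_rot: [-3.138, -0.002, 1.593]
force: [-0.3, -0.3, 1.0]
width: 32.1
```

```bash
python3 look.py side s4 268 250 45; python3 look.py top t4 323 195 40
```

```text
5.4333 [ 568.1 -217.5  127.5] [-3.140e+00 -2.000e-03  1.592e+00] 31.7 [1.2 0.2 0.2]
5.4833 [ 568.5 -218.   128.1] [-3.141e+00 -1.000e-03  1.592e+00] 31.6 [-0.2 -0.6  0.1]
```

View pics/s4.png

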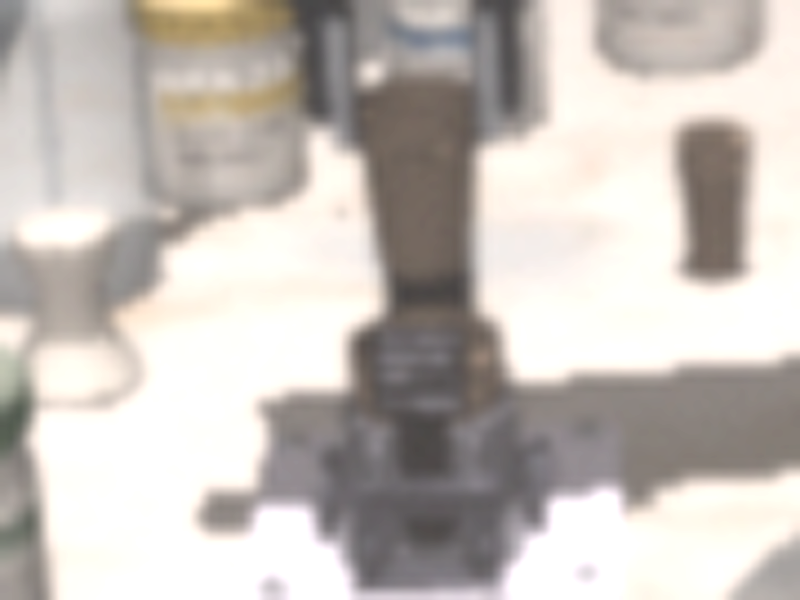

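View pics/t4.png

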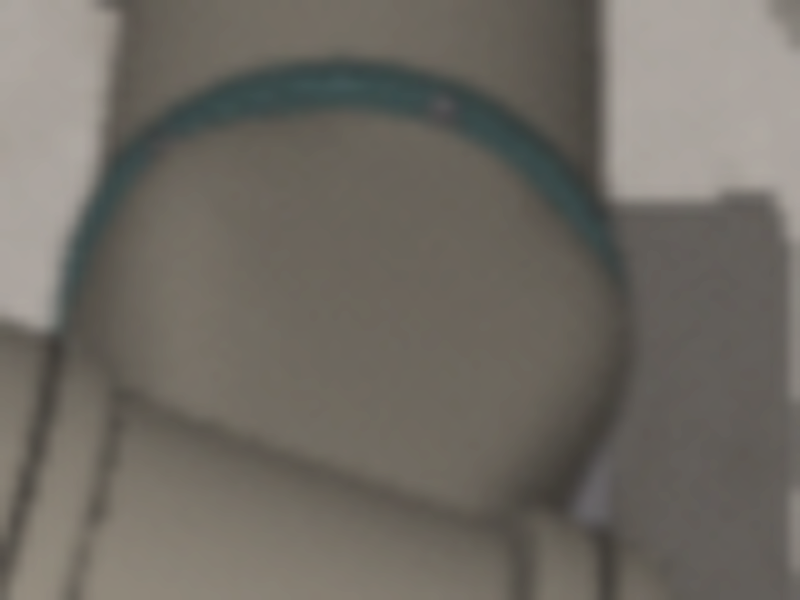

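The side view shows the foot (crop 432,290) centred over the largest beaker's mouth (427,340). Lowering.

Emit:
{"method": "step_arm", "body": {"deltas": [[[0.25, 0, 0, -8, 0, 0, 0], [0.25, 0, 0, -8, 0, 0, 0], [0.25, 0, 0, -8, 0, 0, 0], [0.25, 0, 0, -5, 0, 0, 0], [0.25, 0, 0, -5, 0, 0, 0], [0.25, 0, 0, -5, 0, 0, 0], [0.25, 0, 0, -4, 0, 0, 0], [0.25, 0, 0, 0, 0, 0, 0]]]}}

```text
clock: 6.15
eef_pos: [567.7, -219.6, 84.3]
tool_rot: [-3.14, -0.0, 1.59]
force: [-0.3, -0.1, -0.9]
width: 31.7
```

Emit:
{"method": "step_arm", "body": {"deltas": [[[0.25, 0, 0, -4, 0, 0, 0], [0.25, 0, 0, -4, 0, 0, 0], [0.25, 0, 0, -3, 0, 0, 0], [0.25, 0, 0, 0, 0, 0, 0], [0.25, 0, 0, 0, 0, 0, 0]]]}}

```text
clock: 6.57
eef_pos: [568.1, -219.6, 74.1]
tool_rot: [-3.141, -0.0, 1.59]
force: [-0.1, -0.5, -0.5]
width: 31.5
```

Emit:
{"method": "step_arm", "body": {"deltas": [[[0.25, 0, 0, -3, 0, 0, 0], [0.25, 0, 0, -2, 0, 0, 0], [0.25, 0, 0, -1, 0, 0, 0], [0.25, 0, 0, 0, 0, 0, 0], [0.25, 0, 0, 0, 0, 0, 0]]]}}

```text
clock: 6.98
eef_pos: [568.2, -219.6, 68.2]
tool_rot: [-3.141, -0.0, 1.59]
force: [0.2, -0.0, -0.4]
width: 31.6
```

```bash
python3 look.py side s5 268 250 45
```

```text
7.0333 [ 568.3 -219.7   68.3] [ 3.142 -0.     1.59 ] 31.8 [ 0.7  0.  -0.1]
```

View pics/s5.png

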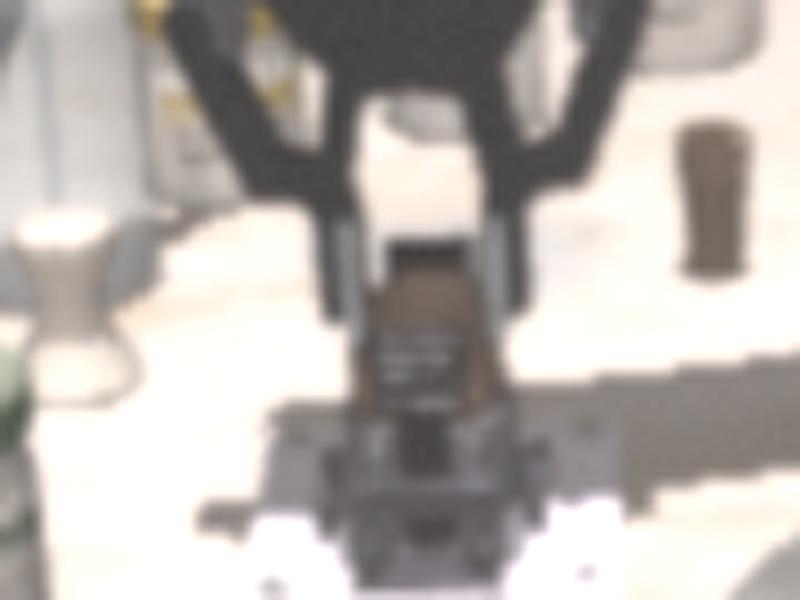

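The beaker is inside the largest, a couple of mm short of the floor. Feeling downwards.

Emit:
{"method": "step_arm", "body": {"deltas": [[[0.25, 0, 0, -1, 0, 0, 0], [0.25, 0, 0, -1, 0, 0, 0], [0.25, 0, 0, 0, 0, 0, 0]]]}}

```text
clock: 7.28
eef_pos: [568.5, -219.8, 67.6]
tool_rot: [3.141, 0.001, 1.59]
force: [-2.3, 0.7, 8.4]
width: 32.1
```

Emit:
{"method": "step_arm", "body": {"deltas": [[[0.25, 0, 0, -0.5, 0, 0, 0], [0.25, 0, 0, -0.5, 0, 0, 0], [0.25, 0, 0, 0, 0, 0, 0], [0.25, 0, 0, 0, 0, 0, 0]]]}}

```text
clock: 7.62
eef_pos: [568.6, -219.7, 67.5]
tool_rot: [3.141, 0.001, 1.59]
force: [-3.8, 1.7, 15.2]
width: 31.8
```

Emit:
{"method": "step_arm", "body": {"deltas": [[[0.25, 0, 0, 1.5, 0, 0, 0], [0.42, 0, 0, 0, 0, 0, 0], [0.48, 0, 0, 0, 0, 0, 0], [0.55, 0, 0, 0, 0, 0, 0], [0.6, 0, 0, 0, 0, 0, 0], [0.6, 0, 0, 3, 0, 0, 0], [0.6, 0, 0, 10, 0, 0, 0], [0.6, 0, 0, 25, 0, 0, 0], [0.6, 0, 0, 30, 0, 0, 0], [0.6, 0, 0, 30, 0, 0, 0]]]}}

```text
clock: 8.45
eef_pos: [567.9, -219.4, 166.1]
tool_rot: [-3.141, -0.001, 1.59]
force: [1.2, -0.3, -0.2]
width: 51.3
```

Emit:
{"method": "step_arm", "body": {"deltas": [[[0.6, -6, -20, 0, 0, 0, 0], [0.6, -12, -28, 0, 0, 0, 0], [0.6, -13, -28, 0, 0, 0, 0], [0.6, -13, -28, 0, 0, 0, 0], [0.6, -13, -28, 0, 0, 0, 0], [0.6, -13, -28, 0, 0, 0, 0], [0.6, -12, -23, 0, 0, 0, 0], [0.6, 0, 0, 0, 0, 0, 0], [0.6, 0, 0, 0, 0, 0, 0]]]}}

```text
clock: 9.2
eef_pos: [484.8, -404.9, 165.3]
tool_rot: [-3.141, 0.001, 1.585]
force: [1.2, 1.5, 0.5]
width: 50.9
```

```bash
python3 look.py side s6 280 250 45; python3 look.py top t6 340 205 40; python3 - <<'E'
from h import *
w=world('side',np.load('last_side.npy')).reshape(-1,3)
for nm,c,r in(('M',(568,-220),25),('S',(487,-402),25)):
    q=w[(np.hypot(w[:,0]-c[0],w[:,1]-c[1])<r)&(w[:,2]>20)&(w[:,2]<90)]; 
    print(nm,'z top (raw side)',np.sort(q[:,2])[-6:].round(1))
E
```

```text
9.25 [ 486.2 -402.8  165.4] [ 3.141 -0.     1.589] 51.3 [-0.   1.2  1.1]
9.3 [ 487.  -401.7  165.4] [ 3.140e+00 -1.000e-03  1.591e+00] 51.2 [0.4 0.1 0.1]
M z top (raw side) [66.9 67.2 67.3 67.7 67.8 68.6]
S z top (raw side) [44.  44.  44.5 44.6 45.  45.8]
```

View pics/s6.png

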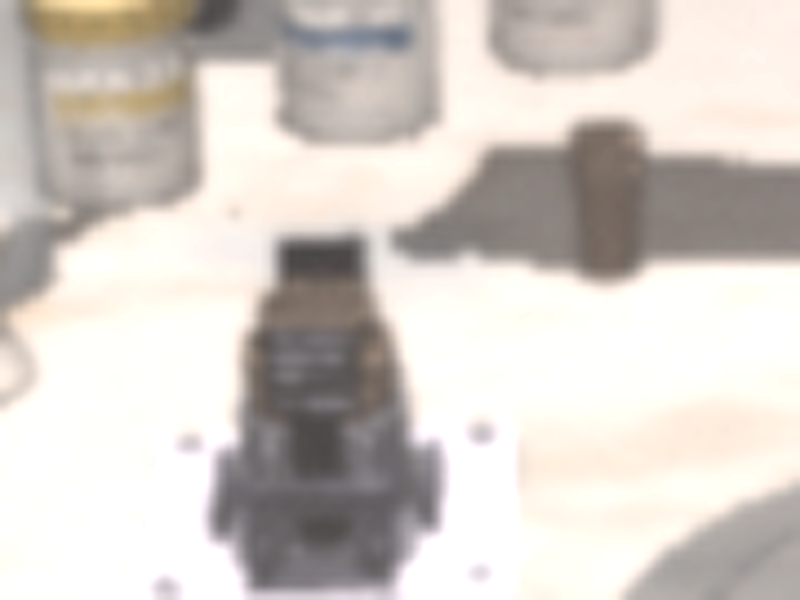

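View pics/t6.png

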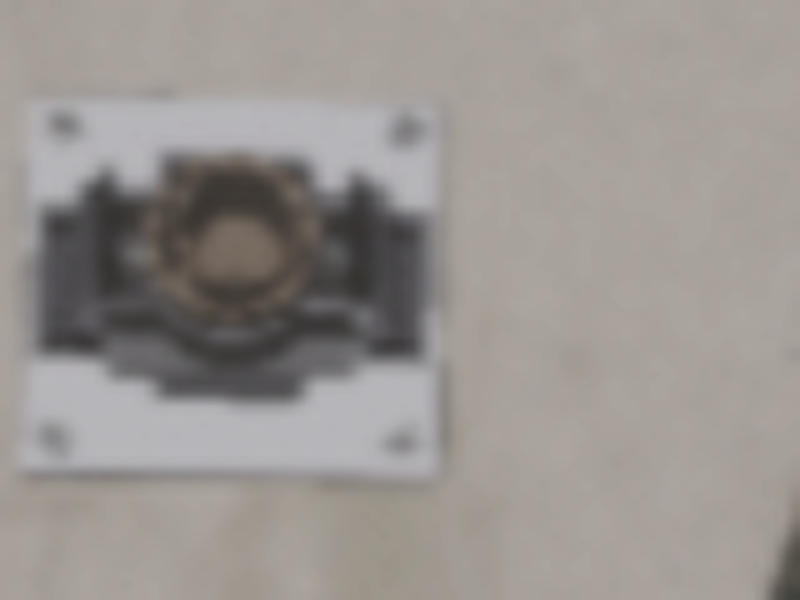

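The middle beaker's rim is at about 70 mm (67.7 raw + 2.5), concentric and upright, so it is seated. Now the smallest.

Emit:
{"method": "step_arm", "body": {"deltas": [[[0.6, 1.5, 0.7, -20, 0, 0, 0], [0.6, 0, 0, -30, 0, 0, 0], [0.6, 0, 0, -30, 0, 0, 0], [0.6, 0, 0, -25, 0, 0, 0], [0.6, 0, 0, -12, 0, 0, 0], [0.6, 0, 0, -4, 0, 0, 0], [0.6, 0, 0, 0, 0, 0, 0], [0.6, 0, 0, 0, 0, 0, 0]]]}}

```text
clock: 9.97
eef_pos: [489.1, -401.9, 45.1]
tool_rot: [3.14, 0.001, 1.591]
force: [0.8, -0.3, 0.1]
width: 51.3
```

Emit:
{"method": "step_arm", "body": {"deltas": [[[0.4, 0, 0, 0, 0, 0, 0], [0.3, 0, 0, 0, 0, 0, 0], [0.12, 0, 0, 0, 0, 0, 0], [0.12, 0, 0, 0, 0, 0, 0], [0.12, 0, 0, 0, 0, 0, 0]]]}}

```text
clock: 10.38
eef_pos: [488.6, -402.7, 45.7]
tool_rot: [3.139, 0.002, 1.589]
force: [0.1, 0.3, 6.0]
width: 21.0
```

```bash
python3 look.py side s7 303 230 35
```

```text
10.4333 [ 488.6 -402.7   45.7] [3.139e+00 2.000e-03 1.590e+00] 21.6 [-0.5  0.4  6.1]
```

View pics/s7.png

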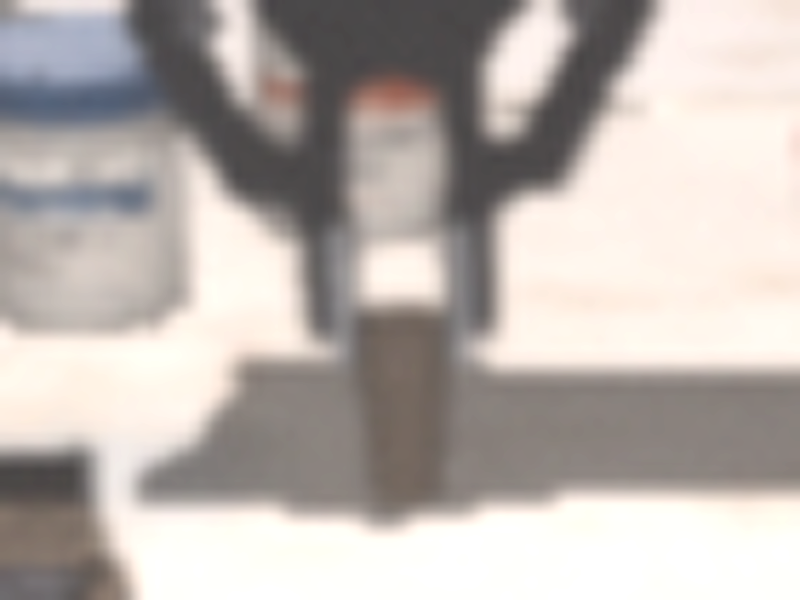

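Emit:
{"method": "step_arm", "body": {"deltas": [[[0.12, 0, 0, 5, 0, 0, 0], [0.12, 0, 0, 15, 0, 0, 0], [0.12, 0, 0, 25, 0, 0, 0], [0.12, 0, 0, 30, 0, 0, 0], [0.12, 5, 12, 25, 0, 0, 0], [0.12, 10, 24, 10, 0, 0, 0], [0.12, 12, 28, 0, 0, 0, 0], [0.12, 12, 28, 0, 0, 0, 0], [0.12, 12, 28, 0, 0, 0, 0], [0.12, 12, 28, 0, 0, 0, 0]]]}}

```text
clock: 11.27
eef_pos: [551.2, -252.9, 154.8]
tool_rot: [3.141, 0.0, 1.589]
force: [-0.4, 0.2, -0.2]
width: 21.3
```

Emit:
{"method": "step_arm", "body": {"deltas": [[[0.12, 12, 22, 0, 0, 0, 0], [0.12, 5.5, 12.3, 0, 0, 0, 0], [0.12, 0, 0, -10, 0, 0, 0], [0.12, 0, 0, -8, 0, 0, 0], [0.12, 0, 0, 0, 0, 0, 0], [0.12, 0, 0, 0, 0, 0, 0], [0.12, 0, 0, 0, 0, 0, 0]]]}}

```text
clock: 11.85
eef_pos: [567.2, -221.8, 135.4]
tool_rot: [-3.14, 0.001, 1.587]
force: [0.2, 0.0, -1.1]
width: 21.0
```

```bash
python3 look.py side s8 268 245 45; python3 - <<'E'
from h import *
w=world('side',np.load('last_side.npy')).reshape(-1,3)
q=w[(np.hypot(w[:,0]-567,w[:,1]+221)<24)&(w[:,2]>58)&(w[:,2]<140)]
for z in range(60,140,4):
    s=q[abs(q[:,2]-z)<2]; s=s[np.argsort(s[:,0])]
    print(z,len(s),' '.join(f'{a:.0f}/{b:.0f}' for a,b in s[:,:2][::2]))
E
```

```text
11.9 [ 567.6 -221.4  135.7] [-3.141  0.     1.587] 21.4 [ 0.3 -0.4 -0.7]
60 20 546/-212 552/-220 560/-233 562/-236 565/-238 567/-235 572/-234 575/-232 577/-235 583/-214
64 23 551/-220 553/-211 554/-224 557/-229 559/-233 564/-235 569/-235 574/-230 577/-231 579/-232 581/-227 583/-212
68 17 553/-212 555/-204 557/-232 560/-207 567/-235 572/-234 578/-208 581/-229 583/-219
72 0 
76 0 
80 0 
84 1 560/-219
88 8 557/-217 562/-211 564/-211 569/-212
92 13 557/-218 560/-220 564/-214 566/-208 569/-215 572/-216 574/-222
96 9 557/-215 559/-216 564/-211 566/-211 571/-214
100 12 556/-214 559/-220 562/-218 566/-213 568/-213 571/-216
104 12 556/-218 559/-216 563/-207 566/-214 571/-213 573/-215
108 14 556/-219 558/-215 561/-216 563/-214 566/-213 570/-214 573/-213
112 10 556/-219 561/-213 563/-210 568/-210 570/-214
116 16 556/-215 558/-208 560/-212 563/-214 565/-211 570/-212 572/-215 575/-217
120 10 556/-219 560/-215 564/-207 567/-214 572/-212
124 15 555/-216 558/-212 560/-214 562/-211 565/-210 570/-213 572/-214 574/-212
128 25 550/-211 555/-208 557/-212 562/-209 564/-209 565/-232 567/-211 569/-209 571/-236 573/-230 576/-209 579/-209 581/-211
132 40 545/-217 547/-214 550/-211 554/-210 557/-212 559/-212 560/-230 562/-212 563/-232 564/-213 566/-238 567/-211 568/-232 570/-229 571/-212 574/-213 575/-227 578/-207 579/-214 583/-212
136 28 545/-213 547/-215 549/-210 552/-207 554/-213 558/-228 569/-208 572/-227 576/-210 576/-220 580/-210 583/-213 586/-215 588/-210
```

View pics/s8.png

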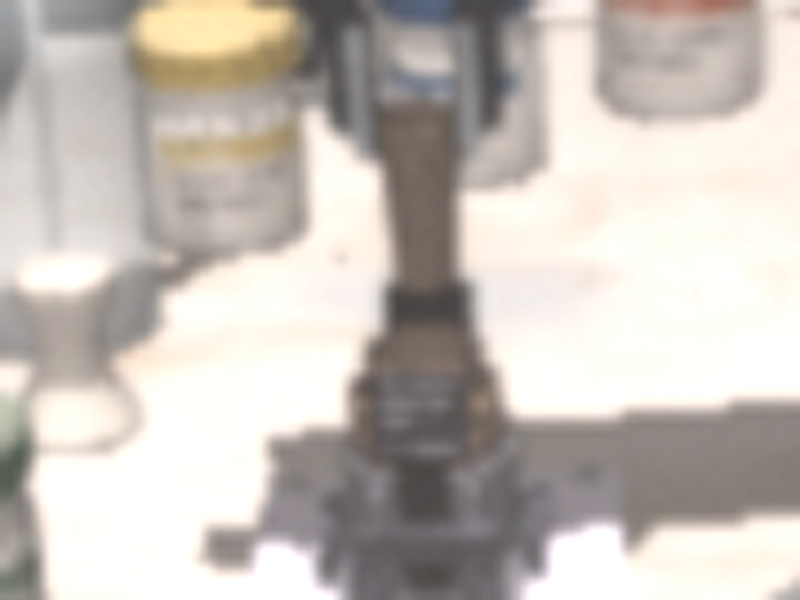

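S's foot (crop 427,285) is centred over M's mouth (428,320), and the depths agree within about 1.5 mm. Lowering.

Emit:
{"method": "step_arm", "body": {"deltas": [[[0.12, 0.5, 0.5, -6, 0, 0, 0], [0.12, 0, 0, -8, 0, 0, 0], [0.12, 0, 0, -8, 0, 0, 0], [0.12, 0, 0, -6, 0, 0, 0], [0.12, 0, 0, -6, 0, 0, 0], [0.12, 0, 0, -6, 0, 0, 0], [0.12, 0, 0, -6, 0, 0, 0], [0.12, 0, 0, 0, 0, 0, 0], [0.12, 0, 0, 0, 0, 0, 0]]]}}

```text
clock: 12.65
eef_pos: [568.5, -219.0, 89.3]
tool_rot: [-3.141, -0.0, 1.59]
force: [0.9, 1.1, -0.0]
width: 21.2
```

Emit:
{"method": "step_arm", "body": {"deltas": [[[0.12, 0, 0, -3, 0, 0, 0], [0.12, 0, 0, -2, 0, 0, 0], [0.12, 0, 0, -1, 0, 0, 0], [0.12, 0, 0, -1, 0, 0, 0], [0.12, 0, 0, 0, 0, 0, 0]]]}}

```text
clock: 13.07
eef_pos: [568.7, -219.2, 82.7]
tool_rot: [-3.141, -0.0, 1.59]
force: [0.3, 0.4, -0.2]
width: 21.2
```

Emit:
{"method": "step_arm", "body": {"deltas": [[[0.12, 0, 0, -1.5, 0, 0, 0], [0.12, 0, 0, -1, 0, 0, 0], [0.12, 0, 0, -0.5, 0, 0, 0], [0.12, 0, 0, 0, 0, 0, 0]]]}}

```text
clock: 13.4
eef_pos: [568.6, -219.1, 79.7]
tool_rot: [-3.141, -0.0, 1.59]
force: [0.2, -0.6, -0.3]
width: 20.9
```

Emit:
{"method": "step_arm", "body": {"deltas": [[[0.12, 0, 0, -0.5, 0, 0, 0], [0.12, 0, 0, -0.5, 0, 0, 0], [0.12, 0, 0, 0, 0, 0, 0]]]}}

```text
clock: 13.65
eef_pos: [568.7, -219.2, 78.7]
tool_rot: [-3.141, -0.0, 1.59]
force: [-0.8, 0.2, 0.0]
width: 21.0
```

Emit:
{"method": "step_arm", "body": {"deltas": [[[0.12, 0, 0, -0.5, 0, 0, 0], [0.12, 0, 0, -0.5, 0, 0, 0], [0.12, 0, 0, 0, 0, 0, 0]]]}}

```text
clock: 13.9
eef_pos: [568.9, -219.2, 78.3]
tool_rot: [3.141, 0.0, 1.59]
force: [-0.5, 0.5, 4.1]
width: 21.3
```

Emit:
{"method": "step_arm", "body": {"deltas": [[[0.12, 0, 0, -0.5, 0, 0, 0], [0.12, 0, 0, -0.3, 0, 0, 0], [0.12, 0, 0, 0, 0, 0, 0]]]}}

```text
clock: 14.15
eef_pos: [569.0, -219.2, 78.3]
tool_rot: [3.141, 0.001, 1.59]
force: [-3.0, 1.1, 9.4]
width: 21.2
```

Contact is at 78.3, as predicted. Release gently, rise, and turn the jaws to y (yaw 0.02).

Emit:
{"method": "step_arm", "body": {"deltas": [[[0.12, 0, 0, 0.8, 0, 0, 0], [0.3, 0, 0, 0, 0, 0, 0], [0.36, 0, 0, 0, 0, 0, 0], [0.45, 0, 0, 0, 0, 0, 0], [0.5, 0, 0, 0, 0, 0, 0], [0.5, 0, 0, 3, 0, 0, 0], [0.5, 0, 0, 10, 0, 0, 0], [0.5, 0, 0, 25, 0, 0, 0], [0.5, 0, 0, 30, 0, 0, 0], [0.5, 0, 0, 20, 0, 0, 0]]]}}

```text
clock: 14.98
eef_pos: [569.7, -219.2, 168.8]
tool_rot: [3.139, 0.001, 1.59]
force: [1.2, -0.3, 0.4]
width: 42.5
```

Emit:
{"method": "step_arm", "body": {"deltas": [[[1, 0, 0, 0, 0, 0, -0.12], [1, 0, 0, 0, 0, 0, -0.12], [1, 0, 0, 0, 0, 0, -0.12], [1, 0, 0, 0, 0, 0, -0.12], [1, 0, 0, 0, 0, 0, -0.12], [1, 0, 0, 0, 0, 0, -0.12], [1, 0, 0, 0, 0, 0, -0.12], [1, 0, 0, 0, 0, 0, -0.12], [1, 0, 0, 0, 0, 0, -0.12], [1, 0, 0, 0, 0, 0, -0.12]]]}}

```text
clock: 15.82
eef_pos: [569.1, -218.9, 166.8]
tool_rot: [3.141, -0.001, 0.384]
force: [-0.0, 0.1, 0.3]
width: 85.1
```

Emit:
{"method": "step_arm", "body": {"deltas": [[[1, 0, 0, 0, 0, 0, -0.12], [1, 0, 0, 0, 0, 0, -0.12], [1, 0, 0, 0, 0, 0, -0.12], [1, 0, 0, 0, 0, 0, -0.01], [1, 0, 0, 0, 0, 0, 0], [1, 0, 0, 0, 0, 0, 0]]]}}

```text
clock: 16.32
eef_pos: [568.9, -219.0, 166.2]
tool_rot: [-3.141, -0.001, 0.023]
force: [0.6, 0.3, -0.6]
width: 85.4
```

```bash
python3 look.py side s9 268 235 50; python3 - <<'E'
from h import *
w=world('side',np.load('last_side.npy')).reshape(-1,3)
q=w[(np.hypot(w[:,0]-567,w[:,1]+221)<45)&(w[:,2]>58)&(w[:,2]<180)]
for z in range(60,180,4):
    s=q[abs(q[:,2]-z)<2]; s=s[np.argsort(s[:,0])]
    print(z,len(s),' '.join(f'{a:.0f}/{b:.0f}' for a,b in s[:,:2][::3]))
E
```

```text
16.3667 [ 568.9 -219.   166.1] [-3.141e+00 -1.000e-03  2.200e-02] 85.4 [-0.8 -0.3 -0.2]
60 31 547/-219 554/-214 555/-188 555/-253 560/-186 562/-186 567/-184 570/-186 576/-184 579/-186 587/-224
64 26 551/-217 553/-210 555/-186 556/-214 560/-186 567/-186 569/-187 575/-211 579/-186
68 51 554/-226 555/-189 557/-185 558/-205 559/-184 562/-186 564/-183 567/-186 569/-186 570/-254 571/-186 574/-189 575/-212 578/-250 579/-189 580/-251 583/-210
72 53 556/-216 557/-186 558/-214 560/-244 560/-210 562/-186 562/-205 564/-188 565/-204 566/-186 567/-251 569/-186 571/-186 572/-206 573/-186 575/-249 577/-251 578/-213
76 35 555/-215 560/-206 561/-184 563/-228 565/-208 568/-227 570/-248 571/-229 573/-229 575/-212 575/-222 578/-221
80 2 558/-211
84 0 
88 0 
92 0 
96 0 
100 0 
104 0 
108 0 
112 0 
116 0 
120 0 
124 0 
128 0 
132 0 
136 0 
140 0 
144 0 
148 0 
152 0 
156 0 
160 0 
164 0 
168 1 560/-264
172 1 560/-264
176 2 559/-260
```

View pics/s9.png

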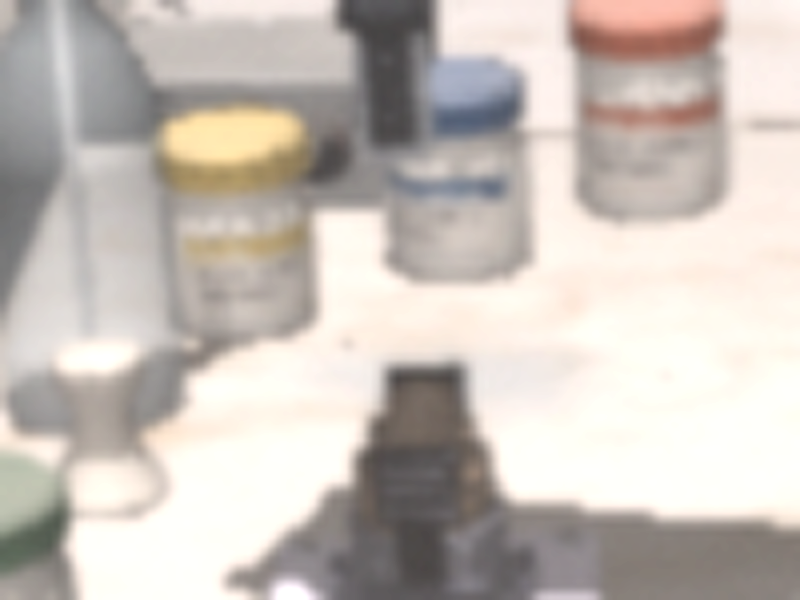

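All three nest: the top rim reads 77.5 raw, so about 80 mm. Now descend over the catches.

Emit:
{"method": "step_arm", "body": {"deltas": [[[1, -0.3, -0.7, -20, 0, 0, 0], [1, 0, 0, -25, 0, 0, 0], [1, 0, 0, -25, 0, 0, 0], [1, 0, 0, -20, 0, 0, 0], [1, 0, 0, -15, 0, 0, 0], [1, 0, 0, -6, 0, 0, 0], [1, 0, 0, -4, 0, 0, 0], [1, 0, 0, 0, 0, 0, 0], [1, 0, 0, 0, 0, 0, 0]]]}}

```text
clock: 17.12
eef_pos: [569.0, -220.2, 51.6]
tool_rot: [3.141, -0.001, 0.02]
force: [0.5, 0.9, 0.6]
width: 85.3
```

```bash
python3 look.py side s10 268 250 40; python3 - <<'E'
from h import *
w=world('side',np.load('last_side.npy')).reshape(-1,3)
q=w[(abs(w[:,0]-567)<20)&(w[:,1]<-150)&(w[:,1]>-200)&(w[:,2]>30)&(w[:,2]<110)]
for z in range(32,100,4):
    s=q[abs(q[:,2]-z)<2]; s=s[np.argsort(s[:,0])]
    print(z,len(s),' '.join(f'{a:.0f}/{b:.0f}' for a,b in s[:,:2][::3]))
E
```

```text
17.1667 [ 569.2 -220.2   51.9] [ 3.141e+00 -2.000e-03  2.000e-02] 85.4 [-0.6 -0.7  0.3]
32 31 549/-177 552/-191 556/-174 559/-177 561/-177 564/-186 568/-176 569/-186 578/-183 581/-181 583/-182
36 24 552/-187 554/-184 559/-197 561/-183 566/-184 571/-185 576/-197 581/-196
40 15 554/-189 561/-185 568/-187 571/-188 576/-200
44 9 561/-185 563/-182 568/-188
48 1 556/-185
52 4 556/-188 580/-187
56 18 553/-199 559/-170 564/-169 568/-166 571/-170 576/-172
60 12 555/-188 557/-169 559/-174 576/-169
64 13 555/-185 559/-175 565/-163 570/-163 575/-168
68 19 555/-188 558/-170 561/-166 566/-166 568/-170 570/-168 575/-168
72 15 556/-173 558/-170 565/-164 572/-163 575/-171
76 13 556/-170 560/-164 567/-161 572/-161 577/-167
80 18 555/-169 560/-163 565/-164 567/-170 569/-164 574/-168
84 17 555/-169 557/-169 560/-164 564/-163 569/-164 574/-172
88 11 558/-172 564/-164 569/-164 576/-168
92 8 557/-168 562/-163 571/-161
96 2 554/-166
```

View pics/s10.png

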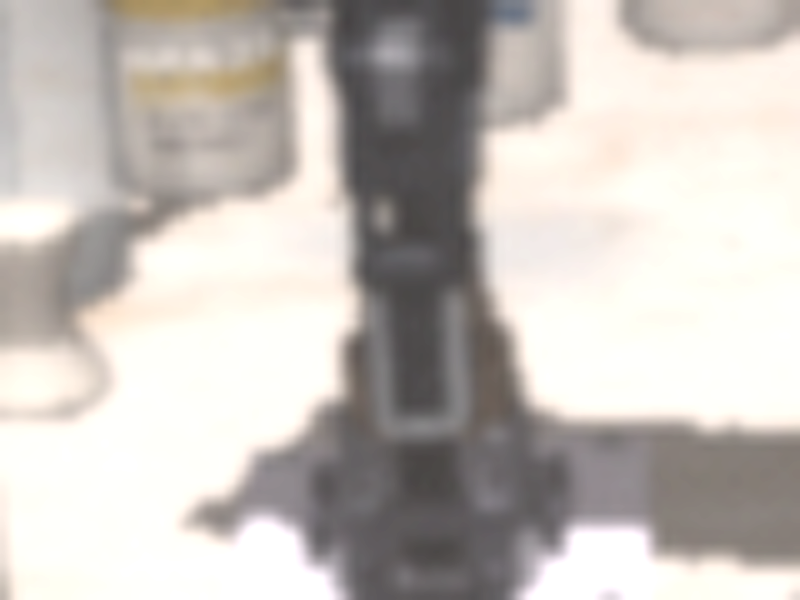

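Fingers straddle the catches with tips above the cheeks. Close.

Emit:
{"method": "step_arm", "body": {"deltas": [[[0.9, 1.3, 0, 0, 0, 0, 0], [0.82, 0, 0, 0, 0, 0, 0], [0.78, 0, 0, 0, 0, 0, 0], [0.74, 0, 0, 0, 0, 0, 0], [0.7, 0, 0, 0, 0, 0, 0], [0.6, 0, 0, 0, 0, 0, 0], [0.45, 0, 0, 0, 0, 0, 0], [0.45, 0, 0, 0, 0, 0, 0], [0.45, 0, 0, 0, 0, 0, 0]]]}}

```text
clock: 17.92
eef_pos: [570.7, -220.4, 53.5]
tool_rot: [3.141, -0.003, 0.019]
force: [-2.6, 1.8, 17.8]
width: 52.7
```

```bash
python3 look.py side s11 268 250 40;python3 - <<'E'
from h import *
print(ctrl.read_state()['torque'])
w=world('side',np.load('last_side.npy')).reshape(-1,3)
q=w[(abs(w[:,0]-567)<20)&(w[:,1]<-150)&(w[:,1]>-200)&(w[:,2]>30)&(w[:,2]<110)]
for z in range(32,100,4):
    s=q[abs(q[:,2]-z)<2]; s=s[np.argsort(s[:,0])]
    print(z,len(s),' '.join(f'{a:.0f}/{b:.0f}' for a,b in s[:,:2][::3]))
E
```

```text
17.9667 [ 570.7 -220.4   53.5] [ 3.141e+00 -3.000e-03  1.900e-02] 52.8 [-2.5  0.8 18.5]
[ 0.27528042  0.61499252 -0.1905618 ]
32 32 552/-188 554/-175 557/-199 560/-199 564/-179 566/-186 571/-177 573/-175 576/-184 578/-181 581/-185
36 24 552/-186 554/-189 561/-188 564/-189 569/-191 571/-190 576/-197 581/-191
40 18 552/-199 554/-195 561/-191 566/-193 571/-191 579/-198
44 3 566/-191
48 15 554/-198 561/-186 565/-186 573/-185 575/-189
52 10 556/-190 560/-188 568/-185 577/-185
56 20 555/-192 558/-187 562/-182 567/-181 570/-184 574/-183 577/-187
60 16 555/-190 558/-190 564/-177 569/-184 574/-180 579/-184
64 12 555/-193 560/-188 564/-178 576/-188
68 19 555/-190 559/-187 564/-181 569/-178 571/-179 574/-182 579/-186
72 18 555/-191 557/-192 561/-186 564/-180 570/-174 576/-186
76 15 559/-184 563/-182 566/-182 571/-181 573/-181
80 13 559/-189 561/-187 566/-180 573/-181 578/-184
84 8 563/-179 570/-177 575/-177
88 0 
92 4 561/-162 578/-164
96 18 554/-166 559/-163 564/-162 566/-166 571/-162 575/-163
```

View pics/s11.png

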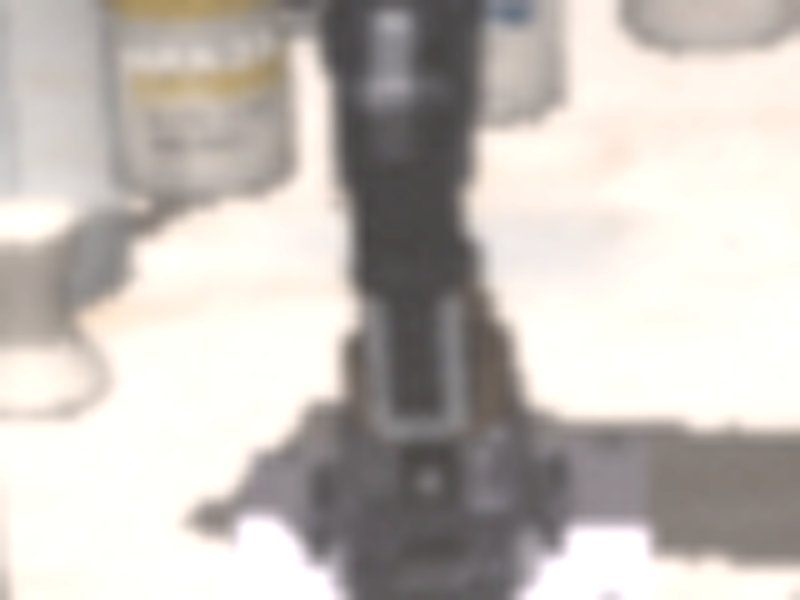

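The width is 52.8, which is 58 less the usual ~3–5 mm of pad give, and the +y catch moved in about 5 mm. I'll lift slowly and watch the force.

Emit:
{"method": "step_arm", "body": {"deltas": [[[0.45, 0, 0, 1, 0, 0, 0], [0.45, 0, 0, 1, 0, 0, 0], [0.45, 0, 0, 1, 0, 0, 0], [0.45, 0, 0, 1, 0, 0, 0], [0.45, 0, 0, 0, 0, 0, 0]]]}}

```text
clock: 18.38
eef_pos: [569.5, -219.5, 54.3]
tool_rot: [-3.141, 0.001, 0.02]
force: [0.1, -1.0, -2.3]
width: 52.5
```

Emit:
{"method": "step_arm", "body": {"deltas": [[[0.45, 0, 0, 1, 0, 0, 0], [0.45, 0, 0, 1, 0, 0, 0], [0.45, 0, 0, 1, 0, 0, 0], [0.45, 0, 0, 1, 0, 0, 0], [0.45, 0, 0, 0, 0, 0, 0], [0.45, 0, 0, 0, 0, 0, 0]]]}}

```text
clock: 18.88
eef_pos: [569.5, -219.8, 58.9]
tool_rot: [-3.141, 0.0, 0.02]
force: [1.2, 0.4, -1.9]
width: 52.3
```

```bash
python3 look.py side s12 268 250 40
```

```text
18.9333 [ 569.5 -219.9   58.8] [-3.141  0.     0.02 ] 52.5 [ 0.9  0.2 -2.7]
```

View pics/s12.png

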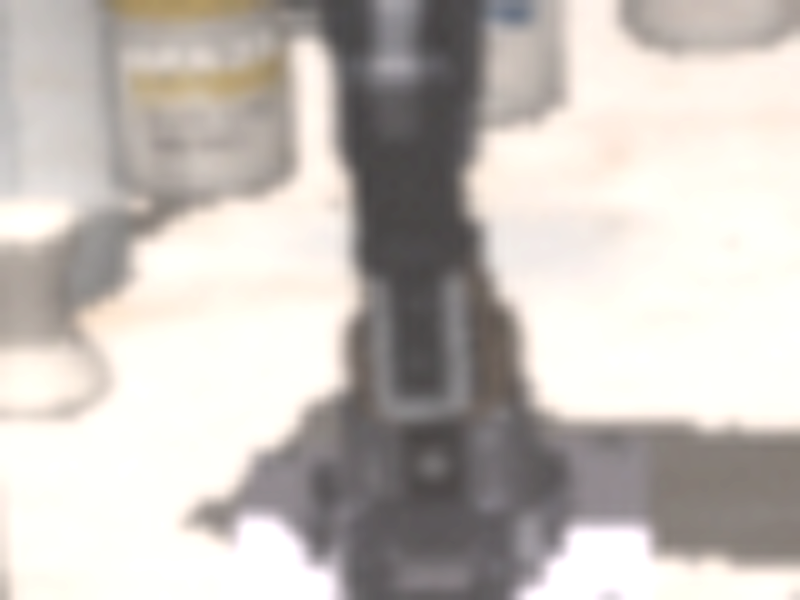

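The load is -2.7 N, which fits the 0.3 kg carrier rising freely. Continue up.

Emit:
{"method": "step_arm", "body": {"deltas": [[[0.45, 0, 0, 2, 0, 0, 0], [0.45, 0, 0, 4, 0, 0, 0], [0.45, 0, 0, 6, 0, 0, 0], [0.45, 0, 0, 8, 0, 0, 0], [0.45, 0, 0, 10, 0, 0, 0], [0.45, 0, 0, 10, 0, 0, 0], [0.45, 0, 0, 10, 0, 0, 0], [0.45, 0, 0, 10, 0, 0, 0], [0.45, 0, 0, 10, 0, 0, 0], [0.45, 0, 0, 10, 0, 0, 0]]]}}

```text
clock: 19.77
eef_pos: [569.8, -219.9, 140.1]
tool_rot: [3.141, -0.0, 0.02]
force: [0.7, 0.2, -3.6]
width: 52.2
```

Emit:
{"method": "step_arm", "body": {"deltas": [[[0.45, 0, 0, 10, 0, 0, 0], [0.45, 0, 0, 10, 0, 0, 0], [0.45, 0, 0, 8, 0, 0, 0], [0.45, 0, 0, 5, 0, 0, 0], [0.45, 0, 0, 3, 0, 0, 0], [0.45, 0, 0, 1, 0, 0, 0], [0.45, 0, 0, 0, 0, 0, 0], [0.45, 0, 0, 0, 0, 0, 0], [0.45, 0, 0, 0, 0, 0, 0], [0.45, 0, 0, 0, 0, 0, 0]]]}}

```text
clock: 20.6
eef_pos: [569.5, -219.8, 175.3]
tool_rot: [-3.141, 0.001, 0.02]
force: [0.3, 0.5, -4.0]
width: 52.0
```

Emit:
{"method": "step_arm", "body": {"deltas": [[[0.45, 0, 0, 0, 0, 0, 0], [0.45, 0, 0, 0, 0, 0, 0], [0.45, 0, 0, 0, 0, 0, 0], [0.45, 0, 0, 0, 0, 0, 0], [0.45, 0, 0, 0, 0, 0, 0], [0.45, 0, 0, 0, 0, 0, 0], [0.45, 0, 0, 0, 0, 0, 0], [0.45, 0, 0, 0, 0, 0, 0], [0.45, 0, 0, 0, 0, 0, 0], [0.45, 0, 0, 0, 0, 0, 0]]]}}

```text
clock: 21.43
eef_pos: [569.8, -219.8, 175.8]
tool_rot: [3.142, -0.0, 0.02]
force: [-0.3, 0.1, -2.4]
width: 52.0
```

```bash
python3 look.py side s13 268 225 60;  python3 - <<'E'
from h import *
w=world('side',np.load('last_side.npy')).reshape(-1,3)
q=w[(abs(w[:,0]-567)<45)&(w[:,1]<-150)&(w[:,1]>-262)&(w[:,2]>50)&(w[:,2]<220)]
for z in range(100,220,4):
    s=q[abs(q[:,2]-z)<2]; s=s[np.argsort(s[:,0])]
    print(z,len(s),' '.join(f'{a:.0f}/{b:.0f}' for a,b in s[:,:2][::4]))
E
```

```text
21.4833 [ 569.7 -219.9  175.8] [ 3.142 -0.     0.02 ] 52.2 [-0.3 -0.  -3.7]
100 0 
104 0 
108 0 
112 0 
116 0 
120 0 
124 0 
128 32 541/-233 549/-187 556/-199 565/-187 570/-189 575/-189 579/-183 586/-186
132 72 541/-225 542/-196 543/-220 544/-244 545/-201 547/-192 549/-193 553/-185 558/-188 561/-197 566/-195 570/-195 575/-195 581/-185 585/-197 587/-198 589/-191 591/-219
136 28 545/-210 549/-198 553/-186 559/-200 567/-190 577/-196 585/-202
140 33 544/-210 551/-193 556/-203 562/-182 567/-189 572/-187 577/-196 581/-189 590/-214
144 34 544/-211 549/-205 553/-185 560/-188 562/-192 570/-197 578/-185 581/-187 587/-208
148 33 544/-212 551/-201 555/-200 558/-202 564/-189 571/-189 577/-198 584/-204 589/-210
152 31 544/-210 548/-205 552/-190 562/-191 567/-191 571/-191 576/-198 583/-200
156 33 544/-213 548/-205 552/-187 559/-192 564/-187 571/-189 578/-196 583/-202 589/-211
160 43 544/-213 546/-220 552/-188 554/-187 557/-202 562/-194 568/-189 573/-191 578/-198 581/-206 588/-207
164 31 545/-205 550/-205 555/-200 559/-200 563/-191 570/-190 578/-202 586/-208
168 22 545/-214 552/-203 563/-186 572/-188 581/-205 588/-214
172 23 545/-216 552/-204 558/-186 567/-185 574/-187 585/-211
176 33 545/-212 550/-207 552/-205 554/-202 558/-185 564/-181 574/-183 582/-204 588/-213
180 34 547/-211 549/-210 554/-204 560/-188 567/-183 569/-187 576/-181 582/-203 588/-215
184 26 552/-216 555/-190 557/-185 561/-178 566/-183 576/-183 582/-214
188 28 551/-213 555/-229 555/-246 561/-180 568/-178 573/-181 578/-188
192 21 555/-190 557/-184 559/-187 566/-179 570/-183 578/-190
196 23 555/-192 557/-187 559/-187 563/-182 570/-178 575/-187
200 18 555/-210 561/-180 565/-181 570/-184 577/-187
204 22 556/-190 560/-179 569/-246 572/-180 576/-247 578/-245
208 21 557/-252 562/-174 566/-248 569/-178 573/-243 578/-248
212 7 555/-179 569/-245
216 12 556/-190 563/-164 570/-164
```

View pics/s13.png

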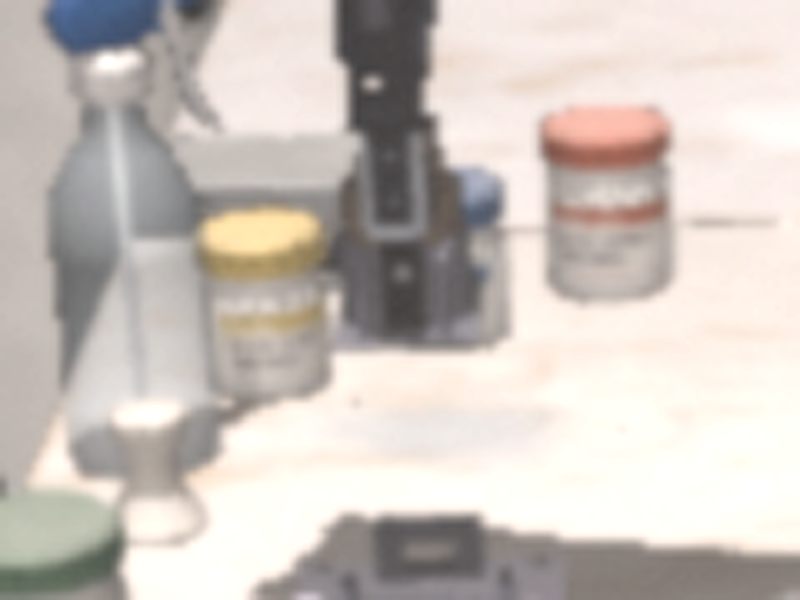

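The carrier hangs level with its underside at about 131 mm, so it is lifted about 122 mm. The L rim is about 52 mm above the underside as it should be, and the force is steady. Handing in.

```bash
python3 -c "
from cell import ctrl
print(ctrl.finish_job()); s=ctrl.read_state(); print(s['clock'],s['eef_pos'],s['width'],s['force'])"
```

```text
the job is handed in; nothing more can be done
None
the job is handed in; nothing more can be done
```

I stood the middle beaker in the largest and the smallest in the middle one, squeezed both catches and lifted the carrier straight out of the dock. I handed the job in at about 21.5 s, still holding it. `finish_job` gives no verdict, so the outcome rests on the checks below.

**Nesting, checked while docked:** the middle beaker's rim was at about 70 mm and the smallest's at about 80 mm, as the task gives for seated beakers. I felt contact at the floor for each before letting go.

**Final hold:**
- **Height:** the carrier's underside was at about 131 mm, roughly 122 mm above where it sat.
- **Level and steady:** the tool was vertical and the hanging load read a steady 2.4–4 N, which suits a 0.3–0.4 kg carrier. The largest beaker's rim was at its right height in the carrier.

**Less certain:**
- **Catches:** the gripper read 52 mm where 58 mm was nominal. It also read 2–3 mm under the true width on the beakers, so some of this is pad give. In the depth image the +y catch had moved in about 5 mm. I saw no direct image of the −y catch after squeezing.
- **Upper two beakers:** the finger and the −y side blocked the view of them after the lift, so their seating in the raised carrier is inferred from the docked check.
- **Cameras:** the two differed by up to 3 mm. I corrected for this using the gripper's own position.
- **Bystanders:** I touched none of them knowingly, but took no final measurement of their positions.

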